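Hold the long cuvette in the photometer's light path

TASK

Pull the oblong cuvette (not the square one) straight up out of its holder, gripping it by its two broad frosted faces only, never by the clear windows on its narrow sides or by its stopper. Carry it to the open photometer and hold it still and upright between the two lens barrels, midway and centred on the beam, its clear windows facing the lenses squarely and the beam crossing the middle of the windows' lower half. Touch the photometer with nothing, leave the square cuvette and the other things alone, and finish while still holding the cuvette there: do not put it down or let go.

Things in the scene. Friction and masses are not known exactly. Their poses are not given: they have to be found in the camera images.
- cell: Oblong cuvette, loose, about 45 g: 24 (x, along the light) x 14 (y) x 80 mm tall, plus a white 5 mm stopper on top. Origin at the centre of its underside, z up. The two broad faces, across y, 14 mm apart, are frosted: grip these. The narrow ends, across x, are clear windows. It starts upright in its holder, foot 5 mm above the worktop, 55 mm standing out. A half turn makes no difference.
- cell_clear: The parts of the oblong cuvette that must not be gripped: the two clear windows (10 mm wide in y, outer faces at x = +-12 mm, full height, standing 1 mm proud of the frosted plates) and the white stopper (18 x 8 x 5 mm, on top, from 80 to 85 mm). Fixed to cell, same origin and axes.
- cell_mid (a point): Point on the oblong cuvette's axis 23 mm above its underside: the middle of the windows' lower half, where the beam should cross. Same axes as cell.
- holder: Aluminium block 56 x 46 x 30 mm (x, y, z), fixed, that holds the oblong cuvette in a slot 25 mm deep with about 1 mm play on each side. Origin at the centre of its underside on the worktop; the slot's long side is its x. Only its slot tells it from the square cuvette's block.
- photometer: Open photometer, fixed: base plate 170 x 64 mm, top 12 mm above the worktop; two white housings 46 mm wide, 94 mm high (fins on one to 99 mm), 80 mm apart, each with a black lens barrel of 24 mm diameter; the barrels face each other over a 50 mm gap. Origin on the worktop under its centre, x along the beam, z up.
- beam_mid (a point): Middle of the gap on the light beam, 75 mm above the worktop, 25 mm from each lens barrel. x along the beam, y across it, z up.
- square_cell: The square cuvette, loose, to be left alone: 14 x 14 x 80 mm plus stopper, upright in a block like the other's. Origin at the centre of its underside.
- vial: Bystander: glass vial with a white cap, 24 mm diameter, 56 mm high, loose. Origin at the centre of its underside.
- front_vial: Bystander: glass vial with a black cap, 24 mm diameter, 56 mm high, loose, near the front edge. Origin at the centre of its underside.
Mind the look-alikes: they are no part of the job. There is more than one size of the photometer; the job needs the largest.

How it is judged (in metres and radians):
On the way:
1. the oblong cuvette, gripped by the fingers, is lifted clear of its holder (contact force between the fingers and cell above 1 N and z of cell in the frame of holder above 0.035 m), for 0.2 s.
At the end, for the whole second after the job is handed in: The fingers still hold the oblong cuvette, still (under 20 mm/s), upright (within 0.12 rad), carried by nothing else; its beam point lies within 8 mm of the middle of the gap along the beam, 5 mm across it and 15 mm in height, and its windows face the lenses within 0.14 rad (contact force between the fingers and cell above 1 N and x of cell_mid in the frame of beam_mid between -0.008 and 0.008 m and y of cell_mid in the frame of beam_mid between -0.005 and 0.005 m and z of cell_mid in the frame of beam_mid between -0.015 and 0.015 m and angle between the x axis of cell and the x axis of beam_mid, either way round below 0.14 rad and angle between cell's own z axis and vertical below 0.12 rad and contact force between cell and photometer below 0.3 N and linear speed of cell below 0.02 m/s and contact force between the fingers and cell_clear below 0.5 N); the arm keeps its last pose, push and grip.
It fails at once if the fingers press on the clear windows or the stopper (over 1 N) (contact force between the fingers and cell_clear above 1 N).
It fails at once if the photometer is touched by the cuvette or the robot (over 1 N) (contact force between any of cell, the fingers, the arm and photometer above 1 N).
It fails at once if the square cuvette is moved by more than 10 mm (distance of square_cell from where it was at the start of the episode above 0.01 m).
It fails at once if one of the vials is moved by more than 20 mm (distance of any of vial, front_vial from where it was at the start of the episode above 0.02 m).
It also fails if it takes over 42 s, if anything falls off the work surface, if the arm or the gripper's body presses on something with over 40 N, if the wrist force passes 120 N, or if a joint passes its speed limit or range.

ROBOT

A 6-joint arm with a two-finger parallel gripper is mounted at the origin on a cart in front of the work surface, level with it; the furniture and walls round the work are solid. World frame = base frame: x ahead of the robot, y to its left, z up, the work surface at z = 0. Lengths are in mm, angles in rad, forces in N, time in s.
With the tool pointing down it reaches from about 300 to 1000 mm from the base axis. Payload 5.1 kg.
Tool frame: the origin (TCP) lies midway between the tips of the shut fingers; the grasp point (between the pads) lies 19 mm behind it; y points along the fingers, x is the direction in which the jaws open and shut, and the axes are right-handed (so a half turn about y gives the same grasp; the last joint's range is limited). The gripper opens to 95 mm and grips with 3 to 60 N. Pads are 20 mm wide; open, the fingers measure 119 mm over their backs; the gripper's body (75 mm by 180 mm) begins 59 mm behind the grasp point.
Start: joints at [1.245, 0.124, 1.65, -0, 1.367, -0.083], TCP at [156.296, 630.917, 214.656] pointing down, gripper open.
Joint ranges: [-2.61, 2.61], [-1.02, 2.33], [0.03, 2.71], [-1.35, 4.49], [0.32, 2.68], [-2.91, 2.91]. Speed limits (rad/s): [2.57, 2.57, 3.14, 3.14, 3.14, 3.14].

INTERFACE

Orientations are given as a unit quaternion [w, x, y, z].
In Python, from bench import * gives the robot as it stands. Calls block until the motion is done:
- goto(position, orientation): joint-space move of the TCP to a pose.
- movel(position, orientation=None, vel=150): straight line of the TCP; orientation=None keeps the orientation; vel is the mean speed in mm/s.
- goto_joints(angles): joint-space move.
- release() and grasp(grip_force=None): open the fingers fully, or close them until they stop; grip_force is the grip in N (None keeps the last).
- pause(seconds).
- solve_ik(position, orientation): joint angles nearest the present ones, or None.
- get_image(name): name is "scene" or "top"; returns the picture (420x560x3 uint8, red, green, blue); there is no depth.
- camera_model(name): a dict with "camera_matrix" (3x3 intrinsics, pixels), "distortion" ([k1, k2, p1, p2, k3] as OpenCV has them; the pictures are not rectified), "world_to_cam" (4x4, takes a point from world to camera coordinates). Camera axes: x right, y up, looking along -z (the intrinsics and any distortion apply to the point x, -y, -z); pixel columns grow to the right and rows downward; lengths in mm; the calibration is good to about 2 mm. A picture is of the moment at which its call begins. camera_model takes no time and is no camera call.
A pose or a line that the arm cannot do raises Unreachable and nothing moves.
- job_done(): hands the job in, once; it reports no verdict.
Readings, each from a call of its own:
- read_t(): time.
- read_joint_positions(): joint angles.
- read_dq(): joint speeds.
- read_effort(): joint torques, N m.
- read_eef_pos(): TCP position.
- read_tool_rot(): TCP orientation.
- read_contact_force(): force on the tool from outside, world axes, zero at the start.
- read_wrist_torque(): the same for the moment, N m.
- read_gripper_width(): finger opening in mm.
Only numpy, scipy, OpenCV 4.12 (cv2) and the standard library are available. Lean on these libraries where they do the work, as an engineer would, in place of code of your own. Each camera call takes 0.05 s, during which the arm holds its last target.

## Working session

There is one attempt and no reset: what is moved stays moved. The work goes in short steps, each a Python script; the robot and the scene stay as the last script left them, time stands still between calls to the robot, and variables do not carry over. Pictures are saved under pics/ and viewed, and the job is handed in when it is done.

```bash
mkdir -p pics; ls; python3 - <<'E'
from bench import *
import cv2,numpy as np
for n in("scene","top"):
    im=get_image(n); cv2.imwrite(f"pics/{n}0.png",im[:,:,::-1]); m=camera_model(n)
    print(n,np.round(m["camera_matrix"],1).tolist(),m["distortion"],np.round(m["world_to_cam"],4).tolist())
print(read_t(),read_tool_rot(),read_eef_pos(),read_gripper_width())
E
```

```text
pics
scene [[448.2, 0.0, 275.5], [0.0, 448.2, 206.9], [0.0, 0.0, 1.0]] [-0.13297655  0.          0.          0.          0.        ] [[0.4889, -0.8721, -0.0174, -185.9428], [0.5321, 0.2824, 0.7982, -328.0098], [-0.6912, -0.3995, 0.6022, -598.9611], [0.0, 0.0, 0.0, 1.0]]
top [[488.6, 0.0, 279.8], [0.0, 488.6, 200.1], [0.0, 0.0, 1.0]] [0.03260434 0.         0.         0.         0.        ] [[-0.0195, -0.9998, -0.0069, 69.433], [0.9891, -0.0203, 0.1461, -491.7036], [-0.1462, -0.004, 0.9892, -1149.9255], [0.0, 0.0, 0.0, 1.0]]
0.1 [-0.55650576  0.5572284   0.43520566 -0.43634148] [156.09937956 630.37739995 213.49772785] 95.36301414905013
```

View pics/scene0.png

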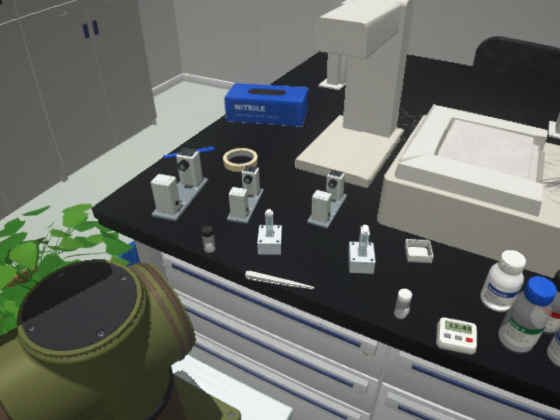

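View pics/top0.png

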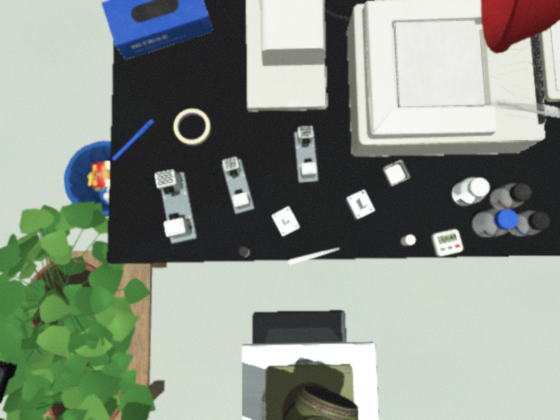

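Scene view: three photometers at about (180,185), (246,193) and (328,197), two holders at (270,238) and (362,256), and vials at (208,240) and (403,303). The top view shows the holders at (286,221) and (361,204). I'll look closer.

```bash
python3 - <<'E'
import cv2,numpy as np
t=cv2.imread("pics/top0.png");s=cv2.imread("pics/scene0.png")
f=lambda im,x0,x1,y0,y1,k:cv2.resize(im[y0:y1,x0:x1],None,fx=k,fy=k,interpolation=cv2.INTER_CUBIC)
cv2.imwrite("pics/c1.png",f(t,265,385,180,245,6))
cv2.imwrite("pics/c2.png",f(s,240,400,200,285,5))
cv2.imwrite("pics/c3.png",f(t,140,330,115,250,4))
cv2.imwrite("pics/c4.png",f(s,140,360,140,235,3.6))
E
```

```text
(no output)
```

View pics/c1.png

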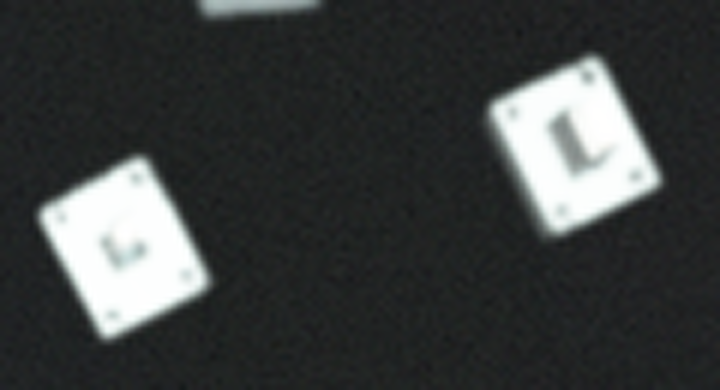

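View pics/c2.png

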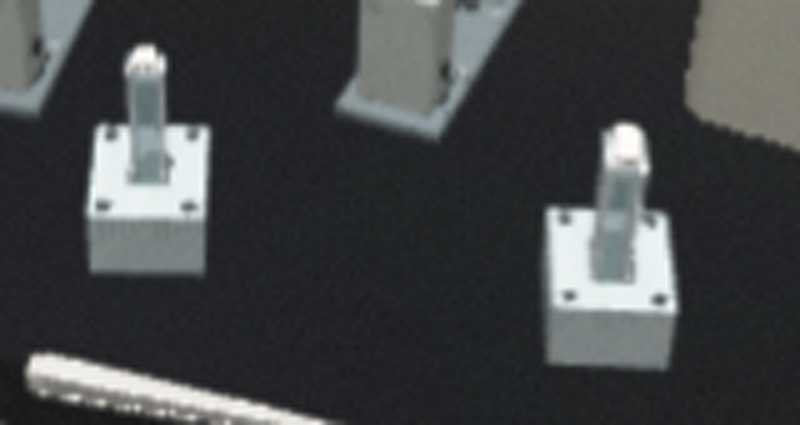

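View pics/c3.png

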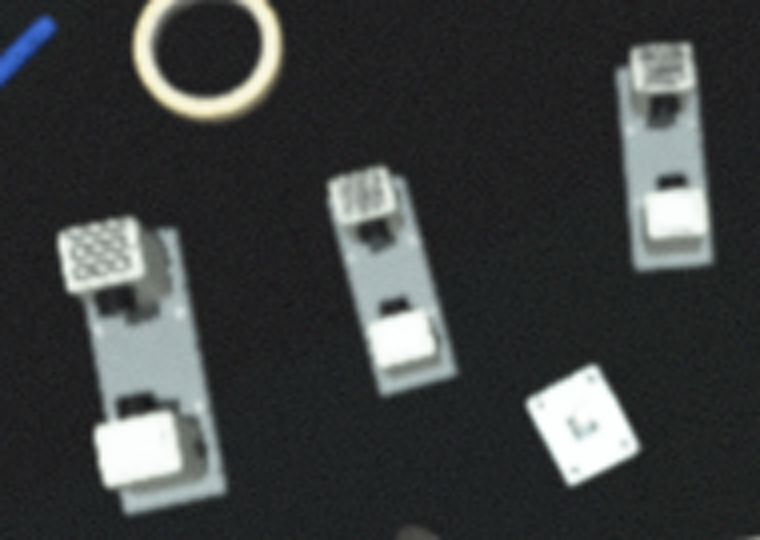

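View pics/c4.png

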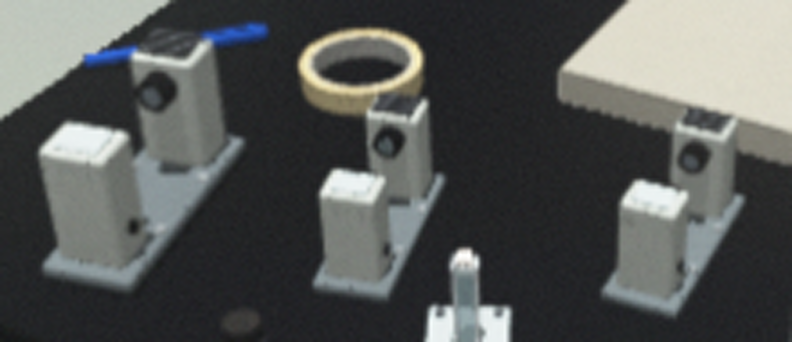

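Candidates: left cuvette, top (286,221) / scene (270,225), with a small square slot; right cuvette, top (361,204) / scene (363,245), with an elongated slot along the block's long side. The right one is the oblong cuvette. Of the photometers at top (178,205), (238,185) and (306,153), the leftmost is clearly the largest. Next I'll measure positions.

```bash
cat > h.py <<'E'
import cv2,numpy as np
from bench import *
def ray(n,uv):
    m=camera_model(n);K=np.array(m["camera_matrix"],float);d=np.array(m["distortion"],float);T=np.array(m["world_to_cam"],float)
    p=cv2.undistortPoints(np.array(uv,float).reshape(-1,1,2),K,d).reshape(-1,2)
    r=np.c_[p[:,0],-p[:,1],-np.ones(len(p))]@T[:3,:3]
    return -T[:3,:3].T@T[:3,3], r/np.linalg.norm(r,axis=1)[:,None]
def onz(n,uv,z):
    c,r=ray(n,uv); return c+r*((z-c[2])/r[:,2])[:,None]
def proj(n,P):
    m=camera_model(n);K=np.array(m["camera_matrix"],float);d=np.array(m["distortion"],float);T=np.array(m["world_to_cam"],float)
    q=np.atleast_2d(P)@T[:3,:3].T+T[:3,3]
    q=q*[1,-1,-1]
    return cv2.projectPoints(q,np.zeros(3),np.zeros(3),K,d)[0].reshape(-1,2)
def tri(uv1,uv2):
    c1,r1=ray("top",uv1);c2,r2=ray("scene",uv2);out=[]
    for a,b in zip(r1,r2):
        s=np.linalg.lstsq(np.c_[a,-b],c2-c1,rcond=None)[0]
        p,q=c1+a*s[0],c2+b*s[1]; out.append(np.r_[(p+q)/2,np.linalg.norm(p-q)])
    return np.array(out)
E
python3 - <<'E'
from h import *
for n in("top","scene"): print(n,ray(n,[[280,200]])[0].round(0))
t=cv2.imread("pics/top0.png");s=cv2.imread("pics/scene0.png")
def comp(im,box,thr):
    x0,x1,y0,y1=box;g=cv2.cvtColor(im,6)[y0:y1,x0:x1]
    g4=cv2.resize(g,None,fx=8,fy=8,interpolation=cv2.INTER_CUBIC)
    c=max(cv2.findContours((g4>thr).astype(np.uint8),0,1)[0],key=cv2.contourArea)
    return c,lambda p:(np.array(p,float)+.5)/8-.5+[x0,y0]
for box in((340,380,185,225),(265,305,200,242)):
    g=cv2.cvtColor(t,6)[box[2]:box[3],box[0]:box[1]]; print(g.max(),np.percentile(g,[50,75,90]))
    for thr in(120,160):
        c,f=comp(t,box,thr); r=cv2.minAreaRect(c); b=f(cv2.boxPoints(r)); P=onz("top",b,30)
        print(thr,b.round(1).tolist(),'\n',P.mean(0).round(1),[round(float(np.linalg.norm(P[i]-P[(i+1)%4])),1) for i in range(4)],[round(float(np.degrees(np.arctan2(*(P[(i+1)%4]-P[i])[[1,0]]))),1) for i in range(2)])
# photometer base plate mask: hue
hsv=cv2.cvtColor(t,cv2.COLOR_BGR2HSV); 
for (u,v) in [(178,205),(185,200),(180,225),(168,180),(190,215)]: print((u,v),t[v,u],hsv[v,u])
E
```

```text
top [ 320.   55. 1210.]
scene [-149. -309.  619.]
255 [ 36. 202. 252.]
120 [[345.0, 197.2], [364.1, 187.7], [375.4, 210.3], [356.3, 219.8]] 
 [ 480.9 -135.7   30. ] [52.5, 61.4, 52.1, 61.3] [-64.5, -156.1]
160 [[345.6, 197.3], [363.9, 188.1], [374.9, 210.1], [356.6, 219.3]] 
 [ 481.  -135.9   30. ] [50.4, 59.8, 50.1, 59.7] [-64.5, -156.1]
254 [ 36. 219. 253.]
120 [[270.0, 214.7], [288.6, 204.6], [300.7, 227.0], [282.0, 237.1]] 
 [442.8  47.3  30. ] [51.7, 61.9, 51.3, 61.7] [-62.6, -153.1]
160 [[270.4, 214.8], [288.5, 205.1], [300.2, 226.9], [282.1, 236.6]] 
 [442.8  47.3  30. ] [50.0, 60.2, 49.6, 60.0] [-62.8, -153.3]
(178, 205) [180 179 165] [ 92  21 180]
(185, 200) [180 180 165] [ 90  21 180]
(180, 225) [247 248 244] [ 83   4 248]
(168, 180) [171 176 168] [ 71  12 176]
(190, 215) [189 193 180] [ 81  17 193]
```

```bash
python3 - <<'E'
import cv2
t=cv2.imread("pics/top0.png");s=cv2.imread("pics/scene0.png")
f=lambda im,x0,x1,y0,y1,k:cv2.resize(im[y0:y1,x0:x1],None,fx=k,fy=k,interpolation=cv2.INTER_CUBIC)
cv2.imwrite("pics/d1.png",f(t,340,385,183,228,13))
cv2.imwrite("pics/d2.png",f(s,340,385,218,280,9))
cv2.imwrite("pics/d3.png",f(t,145,205,160,250,6))
cv2.imwrite("pics/d4.png",f(s,140,220,140,225,7))
E
```

```text
(no output)
```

View pics/d1.png

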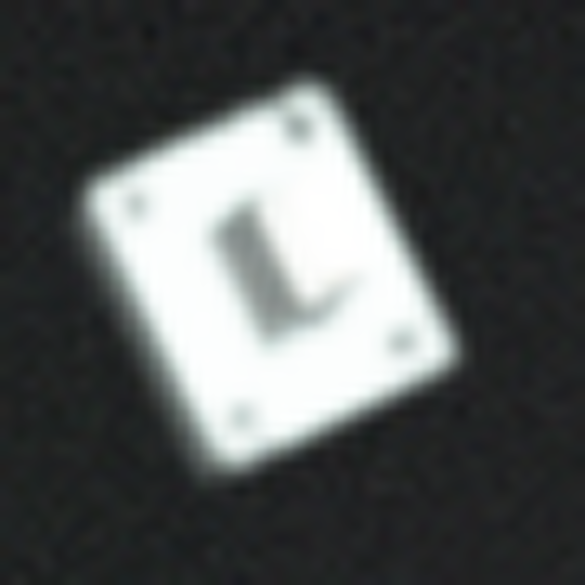

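View pics/d2.png

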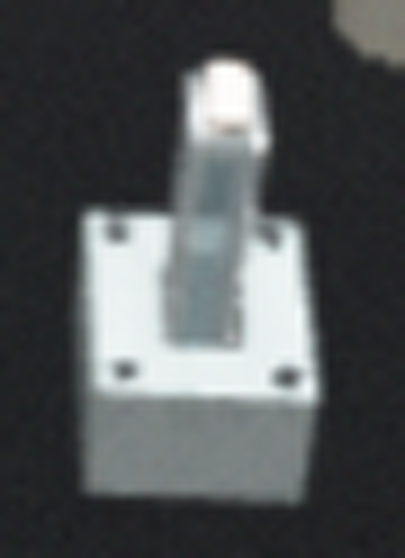

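View pics/d3.png

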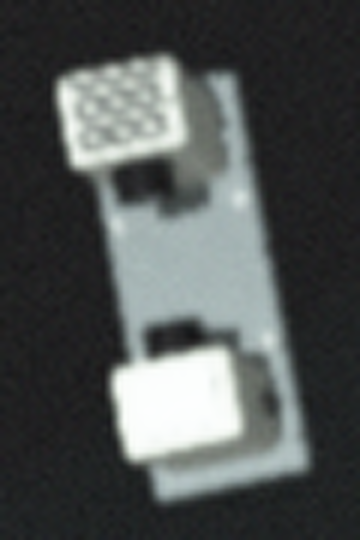

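View pics/d4.png

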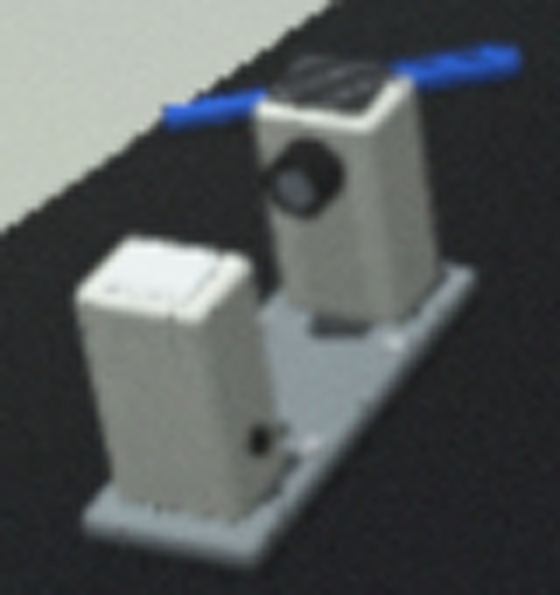

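```bash
python3 - <<'E'
from h import *
t=cv2.imread("pics/top0.png");s=cv2.imread("pics/scene0.png")
U=lambda p,k,o:(np.array(p,float)+.5)/k-.5+o
d1=lambda p:U(p,13,[340,183]);d2=lambda p:U(p,9,[340,218]);d3=lambda p:U(p,6,[145,160]);d4=lambda p:U(p,7,[140,140])
ht=d1([(137,205),(299,127),(402,342),(241,418)]);hs=d2([(117,232),(272,236),(287,377),(124,369)])
print("holes tri\n",tri(ht,hs).round(1));P=onz("top",ht,30);Q=onz("scene",hs,30)
print("top z30",P.mean(0).round(1),"scene z30",Q.mean(0).round(1))
for R in(P,Q):
  a=R[3]-R[0];b=R[2]-R[1];c=R[1]-R[0];d=R[2]-R[3]
  print("x-axis deg",[round(float(np.degrees(np.arctan2(v[1],v[0]))),1) for v in(a,b,c,d)])
# base plate
bt=d3([(238,72),(310,468),(158,500)]);bs=d4([(475,270),(250,555),(85,520)])
print("base tri\n",tri(bt,bs).round(1))
P=onz("top",bt,12);print("base top z12",P.round(1).tolist(),"centre",((P[0]+P[2])/2).round(1),np.linalg.norm(P[0]-P[1]),np.linalg.norm(P[2]-P[1]))
v=P[0]-P[1];w=P[1]-P[2];print("yaw",np.degrees(np.arctan2(v[1],v[0])),np.degrees(np.arctan2(w[1],w[0]))+90)
Q=onz("scene",bs,12);print("scene z12 centre",((Q[0]+Q[2])/2).round(1),"yaw",np.degrees(np.arctan2(*(Q[0]-Q[1])[[1,0]])))
f=onz("top",d3([(112,370),(232,347),(242,437),(130,463)]),94);r=onz("top",d3([(57,80),(175,55),(190,155),(70,170)]),99)
print("housings",f.mean(0).round(1),r.mean(0).round(1),"mid",((f+r)/2).mean(0).round(1)); v=(r-f).mean(0);print("yaw",np.degrees(np.arctan2(v[1],v[0])),np.linalg.norm(v[:2]))
fs=d4([(78,300),(140,237),(250,262),(190,318)]);rs=d4([(258,105),(300,55),(412,85),(360,132)])
F=onz("scene",fs,94);R=onz("scene",rs,96);print("scene housings",F.mean(0).round(1),R.mean(0).round(1),((F+R)/2).mean(0).round(1))
# right edge fit
g=cv2.cvtColor(t,6).astype(float);pts=[]
for row in range(178,234):
    xs=np.arange(180,205);l=g[row,180:205];i=np.where(l>105)[0]
    if len(i): i=i[-1]; pts.append((180+i+(l[i]-105)/(l[i]-l[i+1]),row))
E=onz("top",pts,12);vx,vy,x0,y0=cv2.fitLine(E[:,:2].astype(np.float32),cv2.DIST_HUBER,0,.01,.01).ravel();print("edge yaw",np.degrees(np.arctan2(vy,vx)),x0,y0)
E
```

```text
holes tri
 [[ 4.943e+02 -1.112e+02  3.100e+01  1.000e+00]
 [ 5.084e+02 -1.419e+02  3.150e+01  1.100e+00]
 [ 4.676e+02 -1.597e+02  3.150e+01  3.000e-01]
 [ 4.537e+02 -1.287e+02  3.180e+01  1.000e+00]]
top z30 [ 481.4 -136.    30. ] scene z30 [ 482.3 -134.6   30. ]
x-axis deg [-156.4, -157.1, -65.4, -65.9]
x-axis deg [-156.5, -156.0, -64.4, -66.3]
base tri
 [[5.720e+02 2.983e+02 1.350e+01 3.600e+00]
 [4.073e+02 2.669e+02 1.210e+01 1.600e+00]
 [3.963e+02 3.282e+02 1.100e+01 5.000e-01]]
base top z12 [[573.4, 297.2, 12.0], [407.9, 266.3, 12.0], [396.1, 328.1, 12.0]] centre [484.8 312.6  12. ] 168.45312788026627 62.91574611514588
yaw 10.565688390498922 10.752709371921839
scene z12 centre [484.2 314.1  12. ] yaw 11.455812643253246
housings [427.2 301.9  94. ] [539.  323.7  99. ] mid [483.1 312.8  96.5]
yaw 11.027311288979696 113.92422219569173
scene housings [426.6 302.1  94. ] [537.9 324.   96. ] [482.3 313.1  95. ]
edge yaw 11.390324 482.72247 281.3922
```

```bash
cat >> h.py <<'E'
from scipy.spatial.transform import Rotation as R_
HOLD=np.array([481.7,-135.5]);YH=np.radians(23.6);PH=np.array([483.6,313.0]);YP=np.radians(11.1)
def quat(yaw,sign=1):  # tool y down, tool x (jaws) along yaw+90deg
    x=sign*np.array([-np.sin(yaw),np.cos(yaw),0]);y=np.array([0,0,-1.]);z=np.cross(x,y)
    return R_.from_matrix(np.c_[x,y,z]).as_quat(scalar_first=True)
E
python3 - <<'E'
from h import *
c,s=np.cos(YH),np.sin(YH);Rz=np.array([[c,-s],[s,c]])
def box(lx,ly,z): return np.array([[*(HOLD+Rz@[a*lx,b*ly]),z] for a,b in((1,1),(1,-1),(-1,-1),(-1,1))])
import itertools
for n in("top","scene"):
    im=cv2.imread(f"pics/{n}0.png");x0,y0=(335,180) if n=="top" else (335,215);k=10
    v=cv2.resize(im[y0:y0+60,x0:x0+55],None,fx=k,fy=k,interpolation=cv2.INTER_CUBIC)
    for b,col in((box(28,23,30),(0,0,255)),(box(12,5,85),(0,255,0)),(box(9,4,90),(255,0,0)),(box(11,7,85),(0,200,255))):
        p=((proj(n,b)-[x0,y0]+.5)*k-.5).round().astype(np.int32); cv2.polylines(v,[p],True,col,1)
    cv2.imwrite(f"pics/o_{n}.png",v)
a=cv2.imread("pics/o_top.png");b=cv2.imread("pics/o_scene.png");o=np.hstack([a,b]);cv2.imwrite("pics/o.png",cv2.resize(o,(800,int(800*o.shape[0]/o.shape[1]))))
print(R_.from_quat(read_tool_rot(),scalar_first=True).as_matrix().round(2).tolist())
for sg in(1,-1):
  for nm,(p,y) in {"pick":(HOLD,YH),"place":(PH,YP)}.items():
    for z in(210,46 if nm=="pick" else 93):
      q=solve_ik([*p,z],quat(y,sg)); print(sg,nm,z,None if q is None else np.round(q,2))
E
```

```text
[[0.24, -0.0, -0.97], [0.97, -0.0, 0.24], [-0.0, -1.0, 0.0]]
1 pick 210 [-0.38 -0.21  1.98 -0.    1.37 -2.36]
1 pick 46 [-0.38 -0.04  2.12 -0.    1.06 -2.36]
1 place 210 [ 0.48 -0.04  1.82 -0.    1.35 -1.28]
1 place 93 [ 0.48  0.07  1.92 -0.    1.15 -1.28]
-1 pick 210 [-0.38 -0.21  1.98  0.    1.37  0.78]
-1 pick 46 [-0.38 -0.04  2.12  0.    1.06  0.78]
-1 place 210 [ 0.48 -0.04  1.82 -0.    1.35  1.86]
-1 place 93 [ 0.48  0.07  1.92 -0.    1.15  1.86]
```

View pics/o.png

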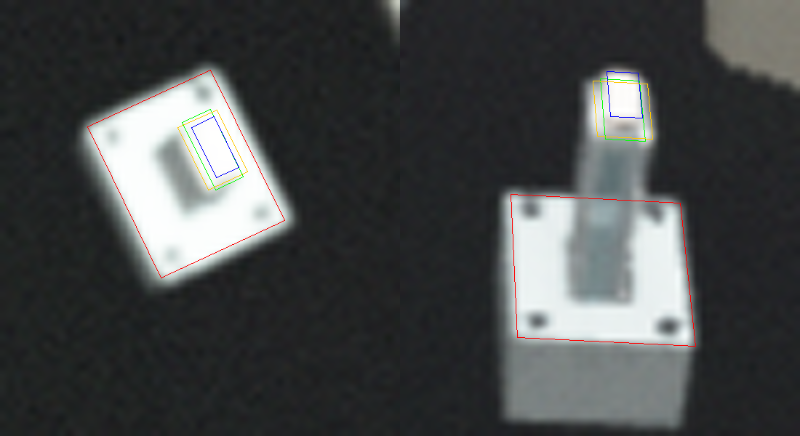

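The overlay fits: the oblong cuvette is in the right-hand holder and its pose is consistent in both views. I'll go to hover above it and take a check picture.

```bash
python3 - <<'E'
from h import *
q=quat(YH,-1)
goto([*HOLD,170],q)
print(read_t(),read_eef_pos(),read_gripper_width(),read_contact_force())
for n in("scene","top"): cv2.imwrite(f"pics/{n}1.png",get_image(n)[:,:,::-1])
E
```

```text
3.0333 [ 481.93088782 -134.97926891  170.03671096] 94.97301492858921 [-0.48257759 -0.00406331  0.4888598 ]
```

View pics/scene1.png

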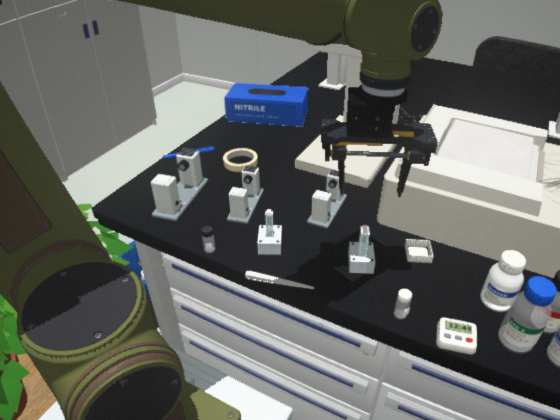

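The gripper is centred above the right holder, with its fingers at about (340,185) and (403,185) either side of the cuvette at (363,240). Next: descend, grip, and check before lifting.

```bash
python3 - <<'E'
from h import *
movel([*HOLD,46],vel=100)
print(read_t(),read_eef_pos(),read_contact_force())
grasp(15); pause(.2)
print(read_t(),read_eef_pos(),read_gripper_width(),read_contact_force(),read_wrist_torque())
for n in("scene","top"): cv2.imwrite(f"pics/{n}2.png",get_image(n)[:,:,::-1])
s=cv2.imread("pics/scene2.png");cv2.imwrite("pics/c5.png",cv2.resize(s[150:290,310:440],None,fx=4,fy=4,interpolation=2))
E
```

```text
4.525 [ 482.37164822 -135.74767277   46.83774587] [0.77593764 0.82348608 0.96411478]
5.9583 [ 481.70710421 -135.51630728   45.99197683] 14.219001698782792 [-0.95197279 -0.51687201 -0.70378964] [-0.15599779  0.1318824   0.01990685]
```

View pics/c5.png

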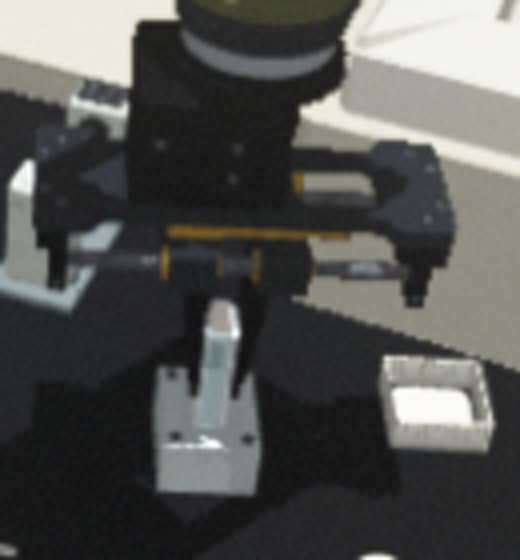

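Width 14.2 mm and negligible side force, so both fingers are on the broad faces. I'll lift it and look.

```bash
python3 - <<'E'
from h import *
grasp(22)
movel([*HOLD,90],vel=50); print(read_contact_force(),read_gripper_width())
movel([*HOLD,200],vel=120); pause(.2)
print(read_t(),read_eef_pos(),read_gripper_width(),read_contact_force())
goto([*PH,200],quat(YP,-1)); pause(.3)
print(read_t(),read_eef_pos(),read_gripper_width(),read_contact_force())
for n in("scene","top"): cv2.imwrite(f"pics/{n}3.png",get_image(n)[:,:,::-1])
s=cv2.imread("pics/scene3.png");cv2.imwrite("pics/c6.png",cv2.resize(s[30:225,110:290],None,fx=3,fy=3,interpolation=2))
E
```

```text
[ 0.01557629  0.08085465 -0.15562534] 13.73116075970958
8.575 [ 481.26591255 -135.32751214  199.03406196] 14.337829558839225 [0.15942713 0.80788852 0.56028169]
10.5167 [483.93991464 312.43798566 200.04950326] 13.891128759233986 [ 0.41968999 -0.10793424 -0.87282432]
```

View pics/c6.png

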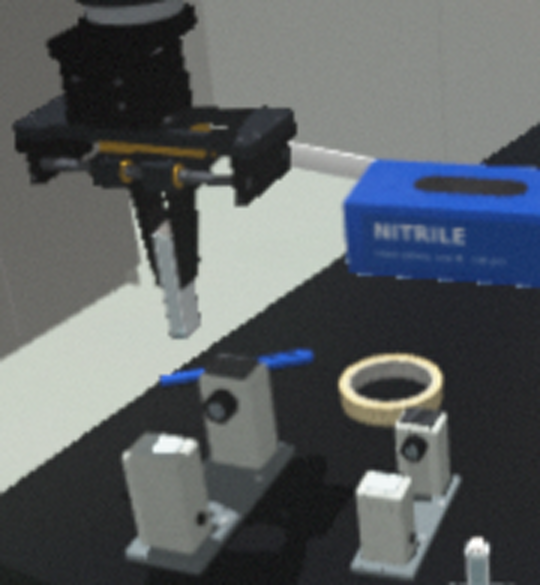

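View pics/top3.png

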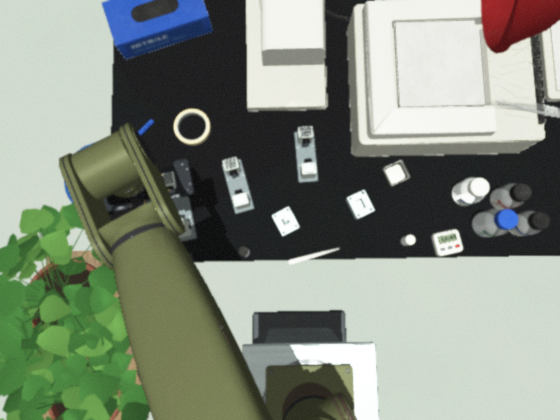

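The cuvette is held at c6 (170,280), clear above the photometer. I'll overlay its expected pose to check for tilt, slip and offset before lowering it.

```bash
cat > ov.py <<'E'
from h import *
def draw(src,dst,p,yaw,zfoot,crop,k):
    x0,x1,y0,y1=crop;im=cv2.imread(src);v=cv2.resize(im[y0:y1,x0:x1],None,fx=k,fy=k,interpolation=2)
    c,s=np.cos(yaw),np.sin(yaw);Rz=np.array([[c,-s],[s,c]])
    for lx,ly,z,col in((12,7,zfoot,(0,0,255)),(12,7,zfoot+80,(0,255,0))):
        b=np.array([[*(p+Rz@[a*lx,d*ly]),z] for a,d in((1,1),(1,-1),(-1,-1),(-1,1))])
        cv2.polylines(v,[((proj("scene",b)-[x0,y0]+.5)*k-.5).round().astype(np.int32)],True,col,1)
    cv2.imwrite(dst,v)
E
python3 - <<'E'
from ov import *
e=np.array([483.9,312.4]); draw("pics/scene3.png","pics/c7.png",e,YP,159,(145,200,85,150),9)
E
```

```text
(no output)
```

View pics/c7.png

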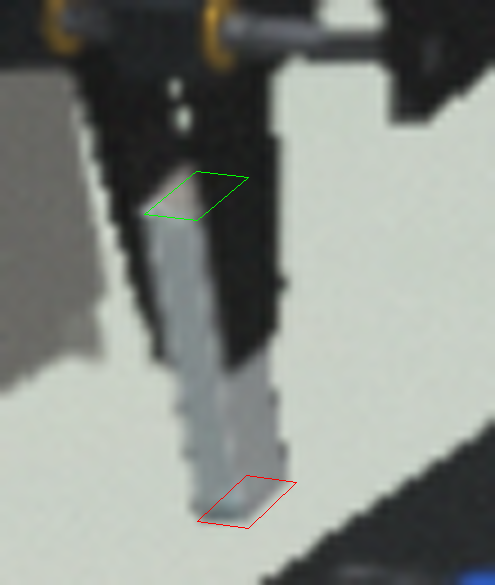

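The observed outline matches within about 1 px, so the cuvette is upright with no slip. I'll lower it into the gap in two stages, with a look in between.

```bash
python3 - <<'E'
from ov import *
movel([*PH,130],quat(YP,-1),vel=70); pause(.2)
print(read_t(),read_eef_pos(),read_contact_force())
cv2.imwrite("pics/scene4.png",get_image("scene")[:,:,::-1])
draw("pics/scene4.png","pics/c8.png",PH,YP,89,(140,220,90,220),4.5)
E
```

```text
11.9667 [483.90066415 313.15452811 130.59173187] [-0.5391349  -0.19001362 -0.0316546 ]
```

View pics/c8.png

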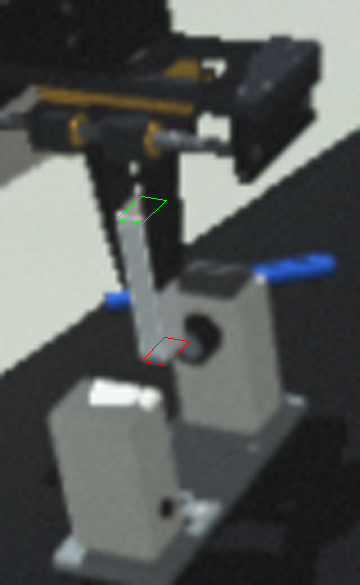

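```bash
python3 - <<'E'
from ov import *
d=np.array([np.cos(YP),np.sin(YP)])
print("rear barrel face predicted d4 px",((proj("scene",[*(PH+25*d),75])-[140,140]+.5)*7-.5).round(0))
movel([*PH,93],quat(YP,-1),vel=35); pause(.4)
print(read_t(),read_eef_pos(),read_contact_force(),read_gripper_width())
cv2.imwrite("pics/scene5.png",get_image("scene")[:,:,::-1])
draw("pics/scene5.png","pics/c9.png",PH,YP,52,(140,220,120,220),5.9)
E
```

```text
rear barrel face predicted d4 px [[299. 194.]]
13.625 [483.61023699 313.0056957   93.0629841 ] [-0.61837634  0.14889872 -0.48443884] 13.876713011723986
```

View pics/c9.png

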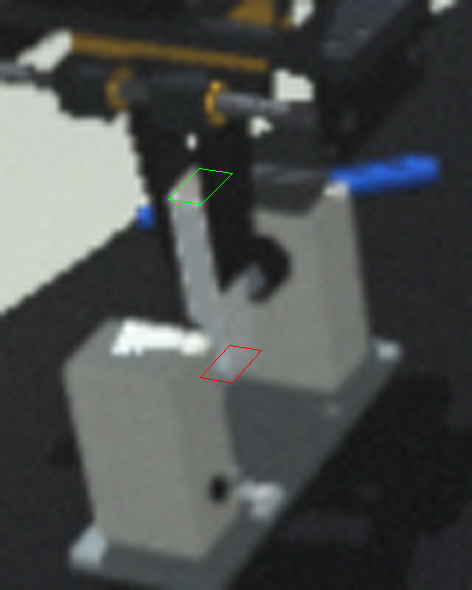

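The cuvette sits in the gap where predicted, with its foot at c9 (228,370), and there is no contact force. The rear barrel face is also within 1 px of its predicted place. Handing in.

```bash
python3 - <<'E'
from h import *
print(np.abs(read_dq()).max(),read_eef_pos(),read_contact_force(),read_gripper_width())
job_done(); print(read_t())
E
```

```text
0.0011357602557516629 [483.60608797 313.01094319  93.03935479] [ 0.2232769   0.05182611 -0.73776947] 13.659133612322373
the job is handed in; nothing more can be done
the job is handed in; nothing more can be done
```

I gripped the oblong cuvette (right-hand holder) by its frosted faces and pulled it straight up. It is now held upright between the lens barrels of the largest (leftmost) photometer, and I handed the job in at about 14 s of the 42 s allowed; no verdict is reported.

**Last checks:**
- **Position:** The TCP was at (483.6, 313.0, 93.0) mm, which matches the target. That puts the cuvette's foot at about 52 mm and the beam at its 23 mm mark.
- **Grip:** The finger opening was about 13.7–14 mm at a 22 N setting, which fits the 14 mm broad faces.
- **Stillness and contact:** The joints were still, and the external force was below 1 N, which is noise level.
- **Cuvette outline:** It agreed with the expected pose to about 1 px (roughly 2 mm).

**Limits of these checks:** At the end the arm hid the cuvette from the top camera, so its held pose was checked in the scene view only. Small disagreements remained. The two views differed by 1–1.5 mm on the holder and photometer centres, and the photometer's yaw estimates ran from 10.6° to 11.5° (I used 11.1°). The rear barrel appeared about 1 px above its predicted position. All are within tolerance.

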